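# Power up a test set-up in the right order

## Robot

A 7-joint arm with a two-finger parallel gripper is mounted at the origin on the work surface. World frame = base frame: x ahead of the robot, y to its left, z up, the work surface at z = 0. Lengths are in mm, angles in rad, forces in N, time in s.
With the tool pointing down it reaches from about 400 to 925 mm from the base axis. Payload 4.1 kg.
Tool frame: the origin (TCP) lies on the centre line of the jaws, within the pads' length; the fingertips stand 11 mm ahead of it and the grasp point (between the pads) lies 8 mm behind it (r.tips_ahead is the x of the fingertips in the tool frame, in mm); x points along the fingers, y is the direction in which the jaws open and shut, and the axes are right-handed (so a half turn about x gives the same grasp; the last joint's range is limited). The gripper opens to 85 mm and grips with 20 to 120 N. Pads are 22 mm wide; open, the fingers measure 114 mm over their backs; the gripper's body (76 mm by 85 mm) begins 54 mm behind the grasp point. The pads swing forward as they close: fully open they stand 13 mm farther back than shut.
Start: joints at [-1.348, 0.398, 0.045, 1.537, -0.019, 1.207, -0.051], TCP at [205.557, 616.675, 242.347] pointing down, gripper open.
Joint ranges: [-2.82, 2.82], [-0.49, 2.23], [-1.37, 1.46], [0, 2.46], [-1.36, 4.5], [0.23, 2], [-2.94, 2.94]. Speed limits (rad/s): [2.57, 2.57, 3.14, 3.14, 3.14, 3.14, 3.14].

## Interface

Orientations are given as a unit quaternion [w, x, y, z].
In Python, from cell import r, claw, kin, optics, sensors gives the robot as it stands. The module is installed in compiled form; this text tells all that it offers. Calls block until the motion is done:
- r.movep(position, orientation): joint-space move of the TCP to a pose.
- r.movel(position, attitude=None, speed=150, max_force=None): straight line of the TCP; attitude=None keeps the orientation; speed is the mean speed in mm/s. With max_force (N) it stops when the force on the tool has changed by that much, and returns True; else False.
- r.set_joints(angles): joint-space move.
- claw.set_gripper(opening): finger opening in mm; the grip force is fixed at half the most; returns when the fingers have stopped.
- r.sleep(seconds).
- kin.ik(position, orientation): joint angles nearest the present ones, or None.
- optics.read_camera(name): name is "side" or "top"; returns the picture (420x560x3 uint8, blue, green, red); there is no depth.
- optics.get_calibration(name): a dict with "fx", "fy", "cx", "cy" (pixels), "dist_coeffs" ([k1, k2, p1, p2, k3] as OpenCV has them; the pictures are not rectified), "R" (3x3) and "t" (3): a world point X has camera coordinates R X + t. Camera axes: x right, y down, z forward; pixel columns grow to the right and rows downward; lengths in mm; the calibration is good to about 2 mm. A picture is of the moment at which its call begins. get_calibration takes no time and is no camera call.
A pose or a line that the arm cannot do raises r.MotionError and nothing moves.
- r.close_job(): hands the job in, once; it reports no verdict.
Trained networks look in the newest picture that a camera, given by its name, has taken for a name from the list of things; names that differ only in an ending like _2 or _b are one class to them, and where a whole thing is asked for, a point or a joint stands for the part that bears it (a point fixed in the world has none). Each returns a list of dicts, best first, with "p" (0 to 1); they miss things now and then, are a little off and sometimes report something else, mostly with a low value. They report only what shows in the picture. A call takes as long as a camera call. They do not tell look-alikes from the thing itself.
- optics.silhouettes(label, camera): "pixels" (420x560 bool, what is visible of it) and "centre" ([row, column] in pixels, amid what is visible of it).
Readings, each from a call of its own:
- sensors.get_t(): time.
- sensors.get_q(): joint angles.
- sensors.get_qd(): joint speeds.
- sensors.get_joint_torque(): joint torques, N m.
- sensors.get_position(): TCP position.
- sensors.get_tool_rot(): TCP orientation.
- sensors.get_ft_force(): force on the tool from outside, world axes, zero at the start.
- sensors.get_wrist_torque(): the same for the moment, N m.
- sensors.get_gripper_width(): finger opening in mm.
Only numpy, scipy, OpenCV 4.12 (cv2) and the standard library are available. Lean on these libraries where they do the work, as an engineer would, in place of code of your own. Each camera call takes 0.05 s, during which the arm holds its last target.

## Task

Switch the three small bench units on in the safe order by pressing their black keys down with the fingertips: first the round key of the power supply (two brass posts), then the long bar key of the signal generator (knob and socket), last the square key of the load (heat-sink fins). Press each gently all the way down, with no hard push (it stays down by itself), and do not press a later key before its turn. Do not lift or push the units about, and leave everything else on the bench where it is.

Things in the scene. Friction and masses are not known exactly. Their poses are not given: they have to be found in the camera images.
- supply: power supply unit: on its back half stand two brass terminal posts (24 mm tall, 44 mm apart). Loose painted-metal desktop housing on rubber feet, 120 (x) x 100 (y) x 45 mm high, about 0.9 kg; origin at the centre of its underside, x points to its back half, z up. Its one black key is centred 25 mm from the housing's centre towards its front (-x).
- supply_key_top (a point): centre of the top face of the supply unit's black key; the key is round, 26 mm across, and when up its top stands 22 mm above the housing (67 mm above the table). The point sinks with the key.
- supply_key (a joint): travel of the supply unit's key in m: 0 up, 0.010 fully down, moving straight down. It moves under 2.5 to 3.5 N and stays where it is left; pushed on after it is fully down, the cap yields another 8 mm on a spring (4 N rising to 12 N) and comes back up to 0.010 when let go, and only then is the push rigid; it counts as pressed when sunk at least 0.005. More than 20 N on it is too hard.
- generator: signal generator unit: on its back half a fixed grey round knob (32 mm across, 18 mm tall) and one steel coaxial socket. Loose painted-metal desktop housing on rubber feet, 120 (x) x 100 (y) x 45 mm high, about 0.9 kg; origin at the centre of its underside, x points to its back half, z up. Its one black key is centred 25 mm from the housing's centre towards its front (-x).
- generator_key_top (a point): centre of the top face of the generator unit's black key; the key is a long bar, 16 mm by 44 mm (long side along the unit's y), and when up its top stands 22 mm above the housing (67 mm above the table). The point sinks with the key.
- generator_key (a joint): travel of the generator unit's key in m: 0 up, 0.010 fully down, moving straight down. It moves under 2.5 to 3.5 N and stays where it is left; pushed on after it is fully down, the cap yields another 8 mm on a spring (4 N rising to 12 N) and comes back up to 0.010 when let go, and only then is the push rigid; it counts as pressed when sunk at least 0.005. More than 20 N on it is too hard.
- load: load unit: its back half is covered by an aluminium heat sink of seven upright fins (22 mm tall). Loose painted-metal desktop housing on rubber feet, 120 (x) x 100 (y) x 45 mm high, about 0.9 kg; origin at the centre of its underside, x points to its back half, z up. Its one black key is centred 25 mm from the housing's centre towards its front (-x).
- load_key_top (a point): centre of the top face of the load unit's black key; the key is square, 24 mm by 24 mm, and when up its top stands 22 mm above the housing (67 mm above the table). The point sinks with the key.
- load_key (a joint): travel of the load unit's key in m: 0 up, 0.010 fully down, moving straight down. It moves under 2.5 to 3.5 N and stays where it is left; pushed on after it is fully down, the cap yields another 8 mm on a spring (4 N rising to 12 N) and comes back up to 0.010 when let go, and only then is the push rigid; it counts as pressed when sunk at least 0.005. More than 20 N on it is too hard.
- tape: bystander, to be left alone: roll of black tape lying flat, 60 mm across, 19 mm tall; origin at the centre of its underside
- jar: bystander, to be left alone: small amber jar, 40 mm across, 50 mm tall; origin at the centre of its underside
- spool: bystander, to be left alone: grey wire spool standing on end, 52 mm across, 45 mm tall; origin at the centre of its underside
- pot: bystander, to be left alone: white open cup, 56 mm across, 60 mm tall; origin at the centre of its underside
- driver: bystander, to be left alone: screwdriver with a black handle, 170 mm long, lying on the table; origin at the centre of its underside
- tray: bystander, to be left alone: grey divided parts tray, 90 x 130 x 30 mm; origin at the centre of its underside
- carton: bystander, to be left alone: cardboard carton, 50 x 80 x 35 mm; origin at the centre of its underside
Mind the look-alikes: they are no part of the job. Leave any pink or turquoise look-alike of the generator alone.

How it is judged:
By the outcome, as a careful person would: the job done as asked, in the order asked, and still so for the second after the job is handed in, with the robot touching nothing.
It also fails if it takes over 51 s, if anything falls off the work surface, if the arm or the gripper's body presses on something with over 40 N, if the wrist force passes 120 N, or if a joint passes its speed limit or range.

## Working session

There is one attempt and no reset: what is moved stays moved. The work goes in short steps, each a Python script; the robot and the scene stay as the last script left them, time stands still between calls to the robot, and variables do not carry over. Pictures are saved under pics/ and viewed, and the job is handed in when it is done.

```bash
mkdir -p pics
python3 - <<'E'
from cell import r, claw, kin, optics, sensors
import cv2
for c in ("side","top"):
    cv2.imwrite(f"pics/{c}0.png",optics.read_camera(c))
    print(c,optics.get_calibration(c))
print(r.tips_ahead,sensors.get_t(),sensors.get_position(),sensors.get_tool_rot(),sensors.get_gripper_width())
E
```

```text
side {'fx': 405.2067084791047, 'fy': 405.2067084791047, 'cx': 274.2306857590262, 'cy': 214.55275417201412, 'dist_coeffs': array([-0.08887118,  0.        ,  0.        ,  0.        ,  0.        ]), 'R': array([[ 0.81147011, -0.58416075,  0.01650694],
       [-0.28922494, -0.4259923 , -0.85725113],
       [ 0.50780429,  0.69085945, -0.51463388]]), 't': array([-388.86905853,  248.284267  ,  972.0060566 ])}
top {'fx': 462.8895232611532, 'fy': 462.8895232611532, 'cx': 283.54943576672906, 'cy': 210.45689638591142, 'dist_coeffs': array([0.04380667, 0.        , 0.        , 0.        , 0.        ]), 'R': array([[ 8.98914585e-03, -9.99959510e-01, -4.17583138e-04],
       [-9.85726643e-01, -8.79099073e-03, -1.68124072e-01],
       [ 1.68113594e-01,  1.92291463e-03, -9.85765754e-01]]), 't': array([  68.93458473,  534.27779972, 1100.84056497])}
11.0 0.1 [205.39688418 616.11189482 241.361806  ] [ 0.69791817  0.11262145  0.69803817 -0.11388305] 85.65641769426304
```

```bash
ls pics
```

```text
side0.png
top0.png
```

View pics/top0.png

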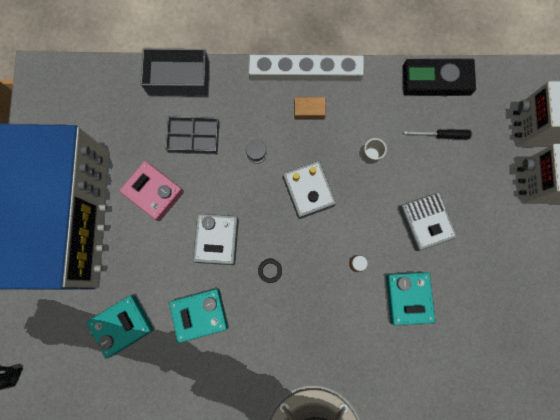

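View pics/side0.png

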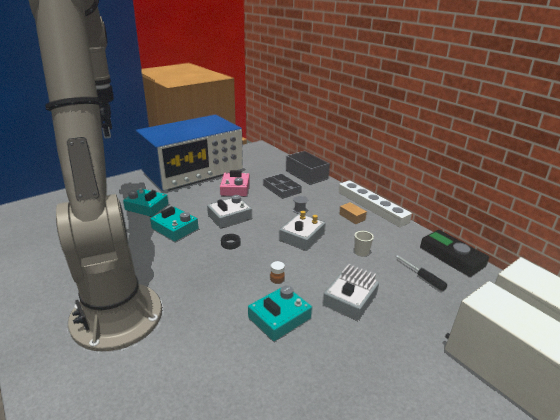

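```bash
python3 - <<'E'
import cv2,numpy as np
t=cv2.imread("pics/top0.png");s=cv2.imread("pics/side0.png")
def c(im,x,y,h=33): return cv2.resize(im[y-h:y+h,x-h:x+h],(264,264),interpolation=cv2.INTER_CUBIC)
a=np.hstack([c(t,308,189),c(t,215,240),c(t,428,222)])
b=np.hstack([c(s,303,228),c(s,230,208),c(s,350,290)])
cv2.imwrite("pics/crop.png",np.vstack([a,b]))
E
python3 - <<'E'
from cell import optics
import numpy as np
for c in ("top","side"):
  for l in ("supply","generator","load","supply_key_top","generator_key_top","load_key_top"):
    for d in optics.silhouettes(l,c): print(c,l,round(d["p"],2),np.round(d["centre"],1),d["pixels"].sum())
E
```

```text
top supply 0.71 [188.8 308.4] 2014
top generator 0.93 [314.8 198.9] 2264
top generator 0.93 [329.7 119.7] 2385
top generator 0.83 [235.7 215.2] 2067
top generator 0.77 [297.5 409.3] 2398
top generator 0.71 [193.  148.1] 2101
top load 0.8 [220.5 428.4] 2261
top generator_key_top 0.71 [226.2 436.6] 110
top generator_key_top 0.69 [321. 126.] 178
top generator_key_top 0.68 [318.  185.7] 180
top generator_key_top 0.61 [181.5 142.3] 184
top generator_key_top 0.58 [308.7 417.1] 169
top generator_key_top 0.5 [249.  210.4] 143
top generator_key_top 0.33 [245.4 212.8] 141
top load_key_top 0.71 [188.5 306.2] 2036
side supply 0.93 [230.5 303.7] 1114
side supply 0.6 [203.9 220.8] 83
side generator 0.83 [223.8 179.6] 1036
side generator 0.79 [210.2 227. ] 975
side generator 0.69 [182.9 235. ] 671
side generator 0.64 [202.8 146.2] 861
side generator 0.61 [314.2 279.1] 2212
side load 0.89 [293.6 351.5] 1902
side supply_key_top 0.66 [226.7 295.8] 83
side generator_key_top 0.7 [302.7 273.3] 205
side generator_key_top 0.6 [206.5 224.7] 81
side generator_key_top 0.6 [201.9 300. ] 166
side generator_key_top 0.54 [210.5 170.3] 128
side generator_key_top 0.48 [173.4 235.6] 75
side load_key_top 0.56 [288.3 348.1] 163
```

View pics/crop.png

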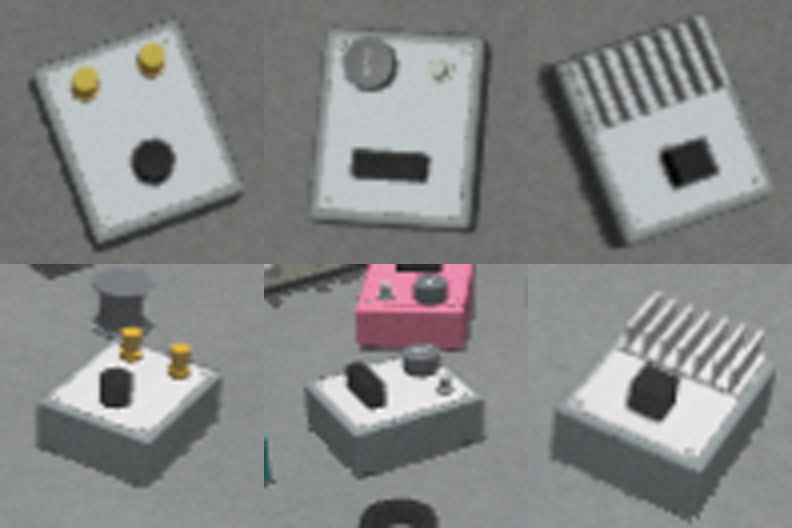

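```bash
cat > loc.py <<'E'
from cell import optics
import cv2,numpy as np
from scipy.optimize import least_squares
CAL={c:optics.get_calibration(c) for c in("top","side")}
def proj(P,c):
    k=CAL[c];K=np.array([[k["fx"],0,k["cx"]],[0,k["fy"],k["cy"]],[0,0,1.]])
    return cv2.projectPoints(np.asarray(P,float).reshape(-1,1,3),cv2.Rodrigues(k["R"])[0],k["t"],K,k["dist_coeffs"])[0][:,0]
def shape(n):
    if n=="supply":
        a=np.linspace(0,2*np.pi,24,endpoint=False);return 13*np.c_[np.cos(a),np.sin(a)]
    hx,hy=(8,22) if n=="generator" else (12,12)
    return np.array([[hx,hy],[-hx,hy],[-hx,-hy],[hx,-hy]],float)
def hullc(P,c):
    h=cv2.convexHull(proj(P,c).astype(np.float32));m=cv2.moments(h);return np.array([m["m10"],m["m01"]])/m["m00"],m["m00"]
def prism(n,x,y,yaw,z0=45,z1=67):
    R=np.array([[np.cos(yaw),-np.sin(yaw)],[np.sin(yaw),np.cos(yaw)]]);q=shape(n)@R.T+[x,y]
    return np.r_[np.c_[q,np.full(len(q),z0)],np.c_[q,np.full(len(q),z1)]]
def blob(im,px,thr,h=14):
    g=im.max(2).astype(int);m=(g<thr).astype(np.uint8)
    n,l,st,ce=cv2.connectedComponentsWithStats(m)
    d=[np.hypot(*(ce[i]-px)) if st[i,4]>30 else 1e9 for i in range(1,n)];i=1+int(np.argmin(d))
    # grey-weighted centroid in a window around the blob
    return ce[i],st[i,4]
G={"supply":((313,196),(296,227)),"generator":((214,248),(225,206)),"load":((435,229),(348,288))}
E
python3 - <<'E'
from loc import *
t=cv2.imread("pics/top0.png");s=cv2.imread("pics/side0.png")
for n,(pt,ps) in G.items():
    bt,at=blob(t,pt,85);bs,as_=blob(s,ps,75)
    # yaw from bright top face in the top image: fit rect of face z=45
    g=t.min(2); m=((g>135)).astype(np.uint8); m=cv2.morphologyEx(m,cv2.MORPH_CLOSE,np.ones((9,9)))
    _,l=cv2.connectedComponents(m); lab=l[int(pt[1])-9 if n!="load" else 240, pt[0] if n!="load" else 440]
    cs,_=cv2.findContours((l==lab).astype(np.uint8),0,2);rc=cv2.minAreaRect(max(cs,key=cv2.contourArea))
    print(n,bt,at,bs,as_,rc)
E
```

```text
supply [312.73563218 195.96551724] 87 [298.08474576 225.86440678] 59 ((309.0050048828125, 187.80450439453125), (44.64293670654297, 36.85148620605469), 68.83873748779297)
generator [213.08064516 248.02419355] 124 [221.88059701 204.92537313] 67 ((214.68836975097656, 238.3950653076172), (37.7194938659668, 45.73388671875), 4.5739216804504395)
load [434.44144144 229.31531532] 111 [347.86725664 288.86725664] 113 ((429.25567626953125, 220.36880493164062), (47.01948165893555, 37.75396728515625), 68.8387451171875)
```

Run:
```python
from loc import *
D={"supply":((312.7,196),(298.1,225.9),(309,187.8)),"generator":((213.1,248),(221.9,204.9),(214.7,238.4)),"load":((434.4,229.3),(347.9,288.9),(429.3,220.4))}
for n,(bt,bs,hc) in D.items():
    hcw=least_squares(lambda v:(proj([[v[0],v[1],45]],"top")[0]-hc),[500,0]).x
    k=None;yaw=0
    for _ in range(3):
        k=least_squares(lambda v:hullc(prism(n,v[0],v[1],yaw),"top")[0]-bt,[500,0]).x
        yaw=np.arctan2(*(hcw-k)[::-1])
    ks=least_squares(lambda v:hullc(prism(n,v[0],v[1],yaw),"side")[0]-bs,k).x
    print(n,"top",k.round(1),"side",ks.round(1),"hous",hcw.round(1),"yaw",yaw.round(3),"dist",np.linalg.norm(hcw-k).round(1),hullc(prism(n,*k,yaw),"top")[1].round(),hullc(prism(n,*k,yaw),"side")[1].round())
```

```text
Traceback (most recent call last):
AttributeError: 'float' object has no attribute 'round'
```

Run:
```python
from loc import *
D={"supply":((312.7,196),(298.1,225.9),(309,187.8)),"generator":((213.1,248),(221.9,204.9),(214.7,238.4)),"load":((434.4,229.3),(347.9,288.9),(429.3,220.4))}
for n,(bt,bs,hc) in D.items():
    hcw=least_squares(lambda v:(proj([[v[0],v[1],45]],"top")[0]-hc),[500,0]).x
    k=None;yaw=0
    for _ in range(3):
        k=least_squares(lambda v:hullc(prism(n,v[0],v[1],yaw),"top")[0]-bt,[500,0],diff_step=1e-3).x
        yaw=np.arctan2(*(hcw-k)[::-1])
    ks=least_squares(lambda v:hullc(prism(n,v[0],v[1],yaw),"side")[0]-bs,k,diff_step=1e-3).x
    print(n,"top",k.round(1),"side",ks.round(1),"hous",hcw.round(1),"yaw",yaw.round(3),"dist",np.linalg.norm(hcw-k).round(1),hullc(prism(n,*k,yaw),"top")[1],hullc(prism(n,*k,yaw),"side")[1])
```

```text
supply top [568.5   0. ] side [568.2   0. ] hous [591.6  10.7] yaw 0.433 dist 25.5 104.43726765341125 82.55444838432595
generator top [440.9   0. ] side [358.   0.] hous [462.8 241.7] yaw 1.48 dist 242.7 135.39500312739983 149.10957541130483
load top [485.2   0. ] side [656.6   0. ] hous [ 512.1 -284.5] yaw -1.476 dist 285.8 114.08054206613451 109.13533474993892
```

Run:
```python
from loc import *
D={"supply":((312.7,196),(298.1,225.9),(309,187.8)),"generator":((213.1,248),(221.9,204.9),(214.7,238.4)),"load":((434.4,229.3),(347.9,288.9),(429.3,220.4))}
def solve(f,x0): return least_squares(lambda v:f(v-1000),np.array(x0)+1000.,diff_step=1e-3).x-1000
for n,(bt,bs,hc) in D.items():
    hcw=solve(lambda v:(proj([[v[0],v[1],45]],"top")[0]-hc),[500,0])
    yaw=0
    for _ in range(3):
        k=solve(lambda v:hullc(prism(n,v[0],v[1],yaw),"top")[0]-bt,hcw)
        yaw=np.arctan2(*(hcw-k)[::-1])
    ks=solve(lambda v:hullc(prism(n,v[0],v[1],yaw),"side")[0]-bs,k)
    print(n,"top",k.round(1),"side",ks.round(1),"hous",hcw.round(1),"yaw",yaw.round(3),"dist",np.linalg.norm(hcw-k).round(1),hullc(prism(n,*k,yaw),"top")[1],hullc(prism(n,*k,yaw),"side")[1])
```

```text
supply top [568.4   2.2] side [569.4   2.4] hous [591.6  10.7] yaw 0.35 dist 24.7 104.36942034470849 82.54901760071516
generator top [438.2 242.8] side [441.5 245.6] hous [462.8 241.7] yaw -0.047 dist 24.6 143.59473117312882 90.81187416042667
load top [ 488.6 -292.2] side [ 491.  -292.3] hous [ 512.1 -284.5] yaw 0.315 dist 24.7 131.99260904383846 151.68106130277738
```

```bash
cat > act.py <<'E'
from cell import r, claw, kin, optics, sensors
import numpy as np,cv2
from scipy.spatial.transform import Rotation as Ro
K={"supply":(568.8,2.3,0.36),"generator":(439.5,244.0,-0.06),"load":(489.5,-292.2,0.35)}
def quat(yaw,flip):
    x=np.array([0,0,-1.]);y=np.array([-np.sin(yaw),np.cos(yaw),0])*(-1 if flip else 1)
    q=Ro.from_matrix(np.c_[x,y,np.cross(x,y)]).as_quat();return q[[3,0,1,2]]
def hover(n,tip):
    X,Y,w=K[n];q0=sensors.get_q();best=None
    for f in (0,1):
        Q=quat(w,f);j=kin.ik([X,Y,tip+11],Q)
        if j is not None:
            d=np.abs(np.array(j)-q0).max()
            if best is None or d<best[0]: best=(d,Q,j)
    print(n,"ik",np.round(best[2],2)); r.movep([X,Y,tip+11],best[1]); return best[1]
def press(n):
    X,Y,w=K[n];f0=np.array(sensors.get_ft_force());print("f0",f0.round(2))
    r.movel([X,Y,72+11],speed=60,max_force=6)
    for z in np.arange(69,50,-1.0):
        hit=r.movel([X,Y,z+11],speed=15,max_force=9)
        f=np.array(sensors.get_ft_force())-f0;p=sensors.get_position()
        print(z,hit,"tip",round(p[2]-11,2),"F",f.round(2))
        if hit or f[2]>5.5: break
def pic(nm):
    for c in("top","side"): cv2.imwrite(f"pics/{c}_{nm}.png",optics.read_camera(c))
E
python3 - <<'E'
from act import *
claw.set_gripper(0);print(sensors.get_gripper_width())
hover("supply",110);print(sensors.get_position(),sensors.get_t(),sensors.get_ft_force());pic("h1")
E
```

```text
-0.053958160816632995
supply ik [-0.68  0.5   0.79  1.88 -0.43  0.95 -0.91]
[569.02287598   3.74297284 120.95561902] 4.0333 [0.02365303 0.30394566 0.10504015]
```

```bash
python3 -c "
import cv2,numpy as np
a=cv2.imread('pics/top_h1.png')[130:270,200:400];b=cv2.imread('pics/side_h1.png')[130:270,200:400]
cv2.imwrite('pics/h1c.png',cv2.resize(np.hstack([a,b]),(800,280)))"
```

```text
(no output)
```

View pics/h1c.png

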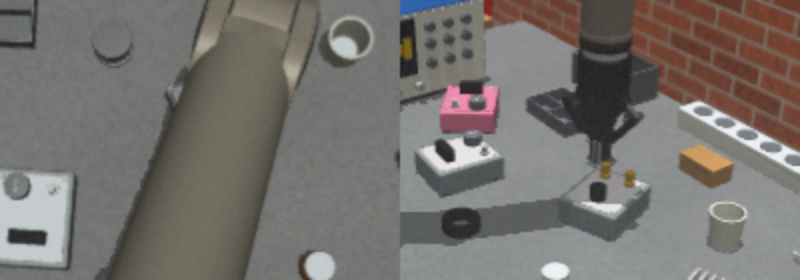

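Run:
```python
from act import *
press("supply");print(sensors.get_t())
```

```text
f0 [ 0.31 -0.28 -0.04]
69.0 False tip 69.06 F [-0.14  0.51 -0.48]
68.0 False tip 67.99 F [-0.31 -0.66 -0.07]
67.0 False tip 67.03 F [-0.8   0.57  0.09]
66.0 False tip 66.05 F [-0.41  1.17  1.11]
65.0 False tip 64.99 F [-0.1   0.43  1.8 ]
64.0 False tip 63.93 F [-0.41  1.02  0.84]
63.0 False tip 62.92 F [ 0.35 -0.    1.26]
62.0 False tip 61.95 F [0.01 0.41 1.09]
61.0 False tip 60.92 F [-0.09 -0.23  0.48]
60.0 False tip 59.92 F [ 0.68 -0.63  0.04]
59.0 False tip 58.94 F [1.01 0.13 0.68]
58.0 False tip 57.92 F [-0.1  -0.71  0.76]
57.0 False tip 57.12 F [-0.14  0.27  3.24]
56.0 False tip 56.15 F [-0.5   0.29  4.83]
55.0 False tip 55.23 F [-1.36 -0.92  5.99]
8.7667
```

Run:
```python
from act import *
X,Y,w=K["supply"];r.movel([X,Y,121],speed=120)
hover("generator",110);pic("h2");print(sensors.get_position(),sensors.get_t())
import cv2
a=cv2.imread('pics/top_h2.png')[150:290,180:380];b=cv2.imread('pics/side_h2.png')[130:270,180:380]
cv2.imwrite('pics/h2c.png',cv2.resize(np.hstack([a,b]),(800,280),interpolation=2))
```

```text
generator ik [-1.35  0.42  0.93  2.03 -0.43  0.9  -1.81]
[440.50208758 242.43430094 121.07942841] 10.5417
```

View pics/h2c.png

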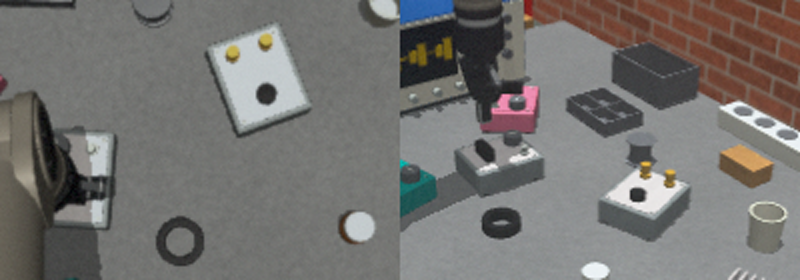

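The supply key now stands visibly lower (side crop at 637,195) and its housing has not moved. The gripper is above the generator's bar key (side crop at 485,118 over 485,150).

Run:
```python
from act import *
press("generator");X,Y,w=K["generator"];r.movel([X,Y,121],speed=120)
hover("load",110);pic("h3");print(sensors.get_position(),sensors.get_t())
a=cv2.imread('pics/top_h3.png')[150:290,180:460];b=cv2.imread('pics/side_h3.png')[180:320,180:400]
cv2.imwrite('pics/h3c.png',cv2.resize(np.hstack([a,b]),(800,224),interpolation=2))
```

```text
f0 [ 0.53 -1.21 -0.72]
69.0 False tip 69.05 F [-0.76  1.4  -0.12]
68.0 False tip 67.97 F [-0.6   1.24  0.98]
67.0 False tip 66.97 F [-0.77  1.2   0.75]
66.0 False tip 66.02 F [-0.14  0.44  1.43]
65.0 False tip 64.96 F [-0.15  1.98  0.76]
64.0 False tip 63.95 F [-0.21  0.84  1.21]
63.0 False tip 62.93 F [-0.24  1.56  1.75]
62.0 False tip 61.92 F [1.33 1.64 1.89]
61.0 False tip 60.94 F [0.05 1.82 0.96]
60.0 False tip 59.94 F [0.81 1.38 1.91]
59.0 False tip 58.92 F [-0.23  1.74  1.36]
58.0 False tip 57.9 F [0.19 2.14 1.96]
57.0 False tip 57.11 F [-1.55  1.48  3.44]
56.0 False tip 56.1 F [-0.77  1.66  4.82]
55.0 False tip 55.17 F [-1.1   1.    6.06]
load ik [-0.26  0.58  0.98  1.88 -0.58  1.   -0.24]
[ 490.23588937 -290.93078273  120.81020628] 17.825
```

View pics/h3c.png

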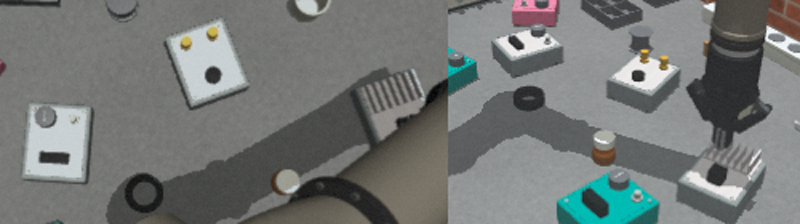

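The generator's key is down too (side crop at 516,43). The gripper is above the load key (718,140 over 718,172), clear of the fins.

Run:
```python
from act import *
press("load");X,Y,w=K["load"];r.movel([X,Y,200],speed=120)
r.set_joints([-1.348, 0.398, 0.045, 1.537, -0.019, 1.207, -0.051]);pic("end");print(sensors.get_t())
t0=cv2.imread('pics/top0.png');t1=cv2.imread('pics/top_end.png')
b=cv2.imread('pics/side_end.png')
cv2.imwrite('pics/endc.png',np.vstack([cv2.resize(b[160:330,180:410],(800,590),interpolation=2)]))
d=cv2.absdiff(t0,t1).max(2)>40
n,l,st,ce=cv2.connectedComponentsWithStats(d.astype(np.uint8))
print([(tuple(ce[i].round()),st[i,4]) for i in range(1,n) if st[i,4]>3])
```

```text
f0 [ 0.72  0.13 -0.4 ]
69.0 False tip 69.04 F [-0.47 -0.43  0.88]
68.0 False tip 67.98 F [-0.25 -0.23  0.47]
67.0 False tip 67.02 F [-0.58  0.41  1.08]
66.0 False tip 66.05 F [-1.59  0.58  1.19]
65.0 False tip 65.0 F [-0.25 -0.25  1.71]
64.0 False tip 63.93 F [-0.76  0.13  0.76]
63.0 False tip 62.92 F [-0.24  0.    2.01]
62.0 False tip 61.93 F [ 0.23 -0.26  0.55]
61.0 False tip 60.91 F [ 0.79 -0.54  1.63]
60.0 False tip 59.93 F [ 0.37 -0.04  1.23]
59.0 False tip 58.94 F [-0.25  0.31  0.38]
58.0 False tip 57.9 F [-0.9  -1.66  1.83]
57.0 False tip 57.13 F [-0.67  0.    3.98]
56.0 False tip 56.17 F [-1.24  0.23  6.13]
26.8917
[((np.float64(313.0), np.float64(192.0)), np.int32(18)), ((np.float64(440.0), np.float64(227.0)), np.int32(27)), ((np.float64(430.0), np.float64(225.0)), np.int32(4)), ((np.float64(204.0), np.float64(246.0)), np.int32(8)), ((np.float64(30.0), np.float64(318.0)), np.int32(5)), ((np.float64(27.0), np.float64(323.0)), np.int32(11)), ((np.float64(2.0), np.float64(360.0)), np.int32(61)), ((np.float64(11.0), np.float64(376.0)), np.int32(360)), ((np.float64(2.0), np.float64(372.0)), np.int32(11))]
```

View pics/endc.png

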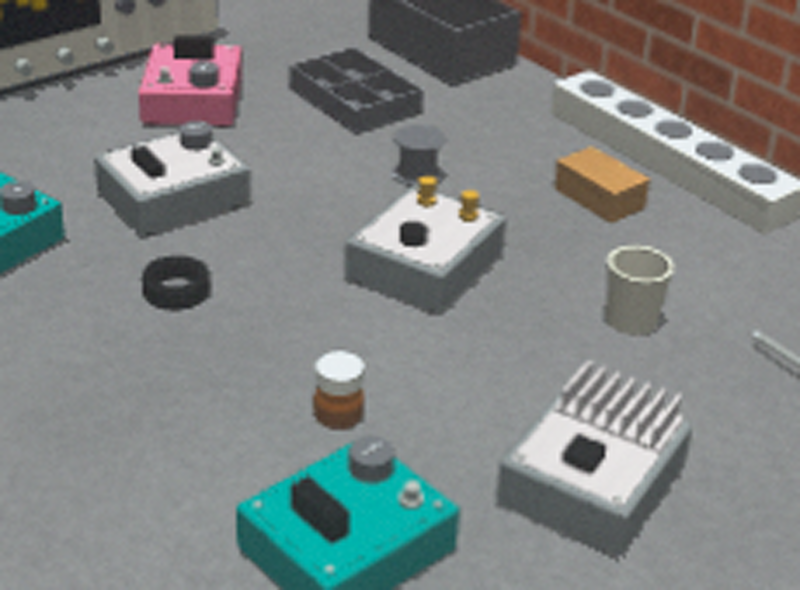

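The end picture shows all three keys low: generator at (148,162), supply at (413,235) and load at (585,453). Compared with the first top view, only the keys and the gripper and its shadow have changed.

```bash
python3 -c "
from cell import r
r.close_job()"
```

```text
the job is handed in; nothing more can be done
```

I pressed the three keys in the order asked with the closed fingertips: supply round key, then generator bar key (the white unit), then load square key. Then I moved the arm back to its start pose and handed the job in at about 27 s.

- **Presses:** The tips met each key at about 67 mm. On all three the force rose as the tips passed about 57 mm, the full-down height. I stopped at 55–56 mm with about 6 N on the key, well under the 20 N limit.
- **End pictures:** All three keys are visibly down. Compared with the first top view, only the keys and the gripper and its shadow changed. The housings, bystanders and look-alikes are where they were.
- **Checks:** None failed. The two cameras differed by up to about 4 mm on a key position; I used values between the two, and the presses confirmed contact. Key travel was judged from tip height, force and pictures, as there is no direct reading of it.

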